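Turn the hand-truck wheel until its valve is at the top

TASK

The hand-truck wheel on the blue stand is about to be pumped up: push its yellow spokes with the fingertips, one after another, to turn the wheel gently until the red-capped valve stem is at the very top, straight up the slope from the axle, then leave the wheel at rest and take the hand away. Push only on the spokes, not on the tyre or the valve stem, without hitting it hard or flicking it round, and leave the wrench, the bottle and the jar where they are.

Things in the scene. Friction and masses are not known exactly. Their poses are not given: they have to be found in the camera images.
- stand: Blue steel wheel stand, bolted down: floor plate 220 x 390 mm, 8 mm thick; two 24 mm square posts, 350 mm apart, left and right of the wheel, their tops joined by a crossbar. Origin on the work surface, straight below the wheel's centre; x is level and points from the wheel's front to its back (roughly away from the robot), y to the left, z up. Its place and yaw vary.
- crossbar (a point): Middle of the level blue crossbar that carries the axle, 30 mm in front of the wheel's middle plane. The bar runs left-right across the wheel, 22 mm wide (up the slope), 12 mm thick: 24 to 36 mm in front of the middle plane (axle nut, radius 13 mm, to 44 mm). It does not turn; a finger reaching into the wheel cannot pass it between the upper and lower halves.
- wheel: Hand-truck wheel, 280 mm across, lying back on a 35 degree slope: its face looks up and towards the robot. Origin at its centre on the axle, 145 mm above the work surface, in its middle plane. z is the axle, out of the face, 55 degrees up; x points to the valve and turns with the wheel: valve at the top when x points straight away (stand's x) and 35 degrees up. Turns endlessly both ways.
- spoke_mid (a point): Middle of one spoke, 60 mm from the axle, 36 degrees from the wheel's x. Five yellow spokes, 12 mm wide, 14 mm thick (7 mm each side of the middle plane), at 36, 108, 180, 252, 324 degrees about z; open windows between them, from the 20 mm hub radius to the 99 mm rim radius. Drag is steady, about 0.14 N m (some 2 N here); the wheel stays where it is left.
- tyre: Black rubber tyre fixed on the wheel, outer radius 141 mm, inner radius 103 mm, 38 mm wide (19 mm each side of the wheel's middle plane). Same origin and axes as the wheel.
- valve: Brass valve stem with a red cap, about 13 mm thick, fixed to the rim: it sticks inwards from the rim to 70 mm from the axle and slightly out of the face (at most 18 mm in front of the middle plane), in the middle of the window between two spokes. Same origin and axes as the wheel.
- valve_cap (a point): The middle of the red valve cap, 82 mm from the axle and 10 mm in front of the wheel's middle plane.
- top_spot (a point): Point fixed to the stand, 82 mm up the slope from the axle and 10 mm in front of the wheel's middle plane: the middle of the valve cap lies exactly here when the valve is at the top.
- wrench: Loose steel wrench, 190 mm long, lying beside the stand. Bystander.
- soap_bottle: Loose white bottle with a red cap, 64 mm across and 160 mm tall, standing beside the stand; origin under its middle. Bystander.
- grease_jar: Loose amber jar with a black lid, 70 mm across and 70 mm tall, standing beside the stand; origin under its middle. Bystander.

How it is judged (in metres and radians):
At the end, for the whole second after the job is handed in: The valve is within about 7 degrees of the top (the middle of its cap within 10 mm of the top spot), the wheel is at rest, and the wrench, bottle and jar are within 30 mm of where they started (distance between valve_cap and top_spot below 0.01 m and angular speed of wheel below 0.05 rad/s and distance of each of wrench, soap_bottle, grease_jar from where it was at the start of the episode below 0.03 m); the robot touches nothing.
It fails at once if the tyre was pushed (over 10 N) (contact force between any of the fingers, the arm and tyre above 10 N).
It fails at once if the valve stem was pushed (over 5 N) (contact force between any of the fingers, the arm and valve above 5 N).
It fails at once if the wheel was shoved or struck hard (over 60 N) (contact force between any of the fingers, the arm and wheel above 60 N).
It fails at once if the wheel was flicked (over 3 rad/s) (angular speed of wheel above 3 rad/s).
It fails at once if the wrench, bottle or jar was lifted or moved over 30 mm (distance of any of wrench, soap_bottle, grease_jar from where it was at the start of the episode above 0.03 m).
It also fails if it takes over 72 s, if anything falls off the work surface, if the arm or the gripper's body presses on something with over 40 N, if the wrist force passes 120 N, or if a joint passes its speed limit or range.

ROBOT

A 6-joint arm with a two-finger parallel gripper is mounted at the origin on the work surface. World frame = base frame: x ahead of the robot, y to its left, z up, the work surface at z = 0. Lengths are in mm, angles in rad, forces in N, time in s.
With the tool pointing down it reaches from about 350 to 775 mm from the base axis. Payload 7.3 kg.
Tool frame: the origin (TCP) lies midway between the tips of the shut fingers; the grasp point (between the pads) lies 19 mm behind it; z points along the fingers, y is the direction in which the jaws open and shut (so a half turn about z gives the same grasp; the last joint's range is limited). The gripper opens to 92 mm and grips with 3 to 60 N. Pads are 19 mm wide; open, the fingers measure 130 mm over their backs; the gripper's body (75 mm by 190 mm) begins 47 mm behind the grasp point.
Start: joints at [1.184, 0.342, 1.524, -0, 1.275, -0.146], TCP at [125.186, 509.876, 226.741] pointing down, gripper open.
Joint ranges: [-2.53, 2.53], [-0.77, 2.02], [0.04, 2.7], [-1, 4.14], [0.28, 2.66], [-3.11, 3.11]. Speed limits (rad/s): [2.57, 2.57, 3.14, 3.14, 3.14, 3.14].

INTERFACE

Orientations are given as [roll, pitch, yaw] about the fixed x, y, z axes, in that order (R = Rz(yaw) Ry(pitch) Rx(roll)).
In Python, from plant import sensors, imaging, ticket gives the robot as it stands. The module is installed in compiled form; this text tells all that it offers.
- The arm moves only by the tool arm_command, never from a script. Its argument "increments" is one flat list of numbers, 5 for each row, row after row: the closure, from 0 (fully open) to 1 (shut), then the shift along the tool's x, y, z in mm, then the turn about the tool's z in degrees. In form: [hand, dx, dy, dz, spin, hand, dx, dy, dz, spin, ...]. A call has 1 to 20 rows; each row is the pose to reach, as a shift and turn from the pose commanded when the call began, along the tool's axes at that moment; what a row does not reach only later rows make up. A row lasts 1/8 s, in which the tool goes at most 62.5 mm and 10.7 degrees, less where a joint would pass 70% of its speed; a pose out of reach is approached as far as the arm can. A call with a gripper value outside its range is refused whole. The fingers move at their own pace and stop on an object; the grip force is fixed at half the most. Time passes only in rows, so rows that repeat a pose let the fingers close. It gives the time, the measured TCP pose, the force and the opening at its end, in the units of the state.
- sensors.get_obs(): the state, without advancing time (a new reading comes with each control period).
- imaging.capture(name): name is "side" or "top"; returns the picture (400x640x3 uint8, blue, green, red); there is no depth.
- imaging.calibration(name): a dict with "fx", "fy", "cx", "cy" (pixels), "D" ([k1, k2, p1, p2, k3] as OpenCV has them; the pictures are not rectified), "world_to_cam" (4x4, takes a point from world to camera coordinates). Camera axes: x right, y down, z forward; pixel columns grow to the right and rows downward; lengths in mm; the calibration is good to about 2 mm. A picture is of the moment at which its call begins. calibration takes no time and is no camera call.
- ticket.close_job(): hands the job in, once; it reports no verdict.
The state is a dict: "time": time; "joint_positions": joint angles; "dq": joint speeds; "tau": joint torques, N m; "tool_pos": TCP position; "tcp_rot": TCP orientation; "contact_force": force on the tool from outside, world axes, zero at the start; "moment": the same for the moment, N m; "grip_width": finger opening in mm.
Only numpy, scipy, OpenCV 4.12 (cv2) and the standard library are available. Lean on these libraries where they do the work, as an engineer would, in place of code of your own. Each camera call takes 0.05 s, during which the arm holds its last target. There are 200 camera calls.

## Working session

There is one attempt and no reset: what is moved stays moved. The work goes in short steps, Python scripts to look and compute and a tool call to move; the robot and the scene stay as the last step left them, time stands still between calls to the robot, and variables do not carry over. Pictures are saved under pics/ and viewed, about 8 in all and at most 12, crops included, and the job is handed in when it is done.

Besides the shell and the picture viewer there is one more tool, called after "Call:" as name(argument=value, ...), one argument or row to a line, values as JSON. arm_command: Moves the arm, as the interface text tells. Its arguments: {"type":"object","properties":{"increments":{"type":"array","items":{"type":"number"}}},"required":["increments"]}

```bash
mkdir -p pics; python3 - <<'E'
from plant import sensors, imaging
import cv2,json
for n in("top","side"):
    cv2.imwrite(f"pics/{n}0.png",imaging.capture(n)); c=imaging.calibration(n); print(n,c)
print(sensors.get_obs())
E
```

```text
top {'fx': 366.537681112435, 'fy': 366.537681112435, 'cx': 315.57745982246587, 'cy': 193.56396403667856, 'D': array([0.02053096, 0.        , 0.        , 0.        , 0.        ]), 'world_to_cam': array([[-2.13813015e-02, -9.99367192e-01, -2.84263141e-02,
         9.20099583e+01],
       [-9.95188011e-01,  2.39941143e-02, -9.50005576e-02,
         6.31919883e+02],
       [ 9.56225048e-02,  2.62582915e-02, -9.95071273e-01,
         1.16639754e+03],
       [ 0.00000000e+00,  0.00000000e+00,  0.00000000e+00,
         1.00000000e+00]])}
side {'fx': 371.14954422173804, 'fy': 371.14954422173804, 'cx': 318.18118815183675, 'cy': 198.82960068505673, 'D': array([-0.02304532,  0.        ,  0.        ,  0.        ,  0.        ]), 'world_to_cam': array([[-9.78285992e-01, -2.06318321e-01, -1.97298993e-02,
         5.94249497e+02],
       [-9.19591205e-02,  5.17396280e-01, -8.50790579e-01,
         1.52562451e+02],
       [ 1.85741861e-01, -8.30502161e-01, -5.25134384e-01,
         8.69474201e+02],
       [ 0.00000000e+00,  0.00000000e+00,  0.00000000e+00,
         1.00000000e+00]])}
{'time': 0.1, 'joint_positions': array([ 1.18401677e+00,  3.42644628e-01,  1.52489842e+00,  1.36736940e-05,
        1.27540802e+00, -1.46011672e-01]), 'dq': array([-0.0012619 , -0.00041065, -0.00303702,  0.00059103, -0.00075044,
       -0.00277978]), 'tau': array([ 2.10968596e-03, -4.31990504e+01, -2.44698966e+01,  7.19085149e-02,
        5.25523850e-02, -2.07569190e-05]), 'tool_pos': array([125.03048656, 509.52938165, 226.12688492]), 'tcp_rot': array([-3.14025060e+00, -2.10577340e-04,  2.90082063e+00]), 'contact_force': array([-0.81209943, -0.18936865, -0.15380861]), 'moment': array([-0.03947381,  0.03293111, -0.05338026]), 'grip_width': 91.8731699360372}
```

View pics/top0.png

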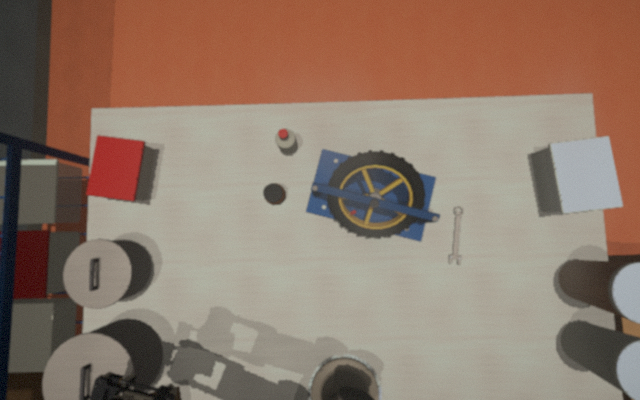

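View pics/side0.png

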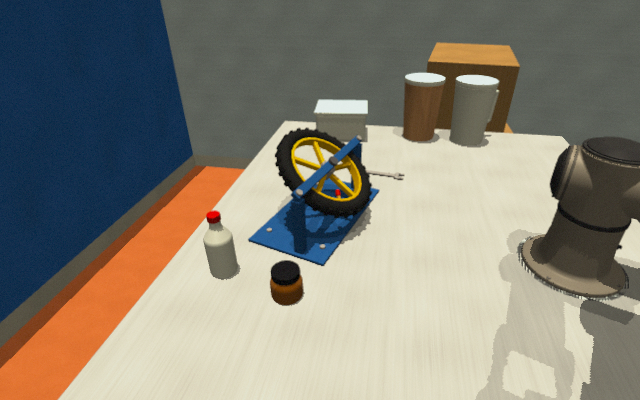

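```bash
python3 - <<'E'
import cv2
a=cv2.imread("pics/top0.png")[140:250,300:450]; cv2.imwrite("pics/topc.png",cv2.resize(a,None,fx=5,fy=5,interpolation=cv2.INTER_CUBIC))
a=cv2.imread("pics/side0.png")[120:265,245:395]; cv2.imwrite("pics/sidec.png",cv2.resize(a,None,fx=4,fy=4,interpolation=cv2.INTER_CUBIC))
E
```

```text
(no output)
```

View pics/topc.png

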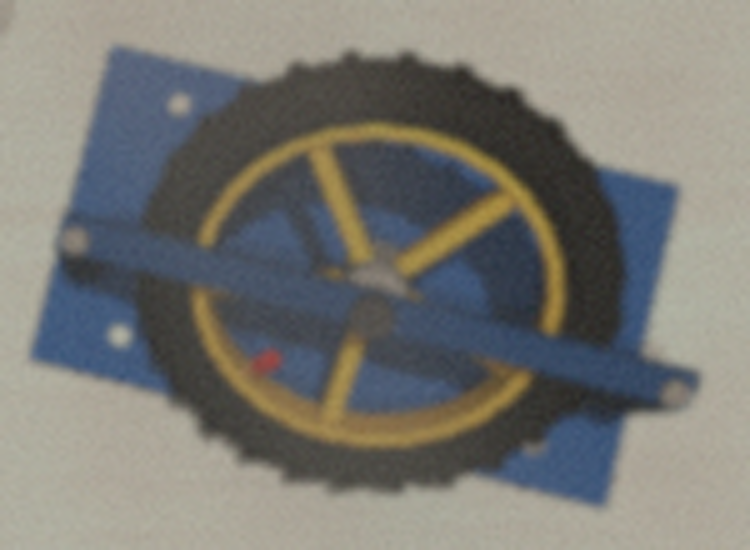

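View pics/sidec.png

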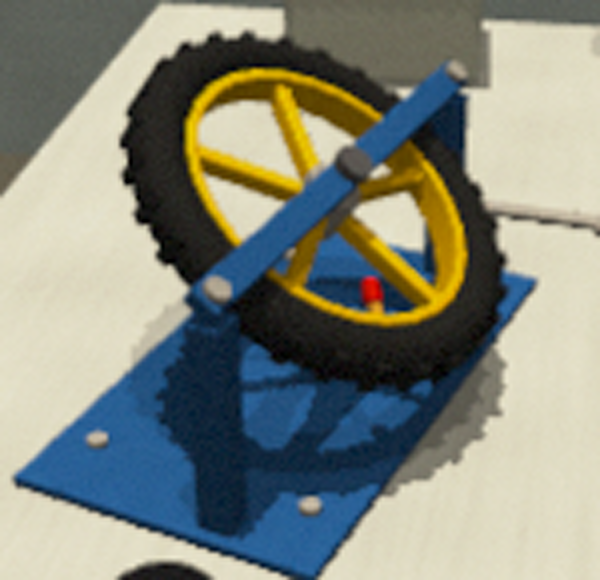

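```bash
cat > h.py <<'E'
import numpy as np, cv2
from scipy.optimize import least_squares
from plant import imaging
S,C=np.sin(np.radians(35)),np.cos(np.radians(35))
def st(p,u,y,w):  # u up slope, y left, w out of face -> world ; p=[x,y,yaw]
    l=np.array([C*u-S*w, y, 145+S*u+C*w]); c,s=np.cos(p[2]),np.sin(p[2])
    return np.array([p[0]+c*l[0]-s*l[1], p[1]+s*l[0]+c*l[1], l[2]])
def on(p,th,r,w):  # th deg, CCW from top as seen from front
    t=np.radians(th); return st(p,r*np.cos(t),r*np.sin(t),w)
def proj(n,P):
    c=imaging.calibration(n); M=c["world_to_cam"]; K=np.array([[c["fx"],0,c["cx"]],[0,c["fy"],c["cy"]],[0,0,1]])
    return cv2.projectPoints(np.array(P,float).reshape(-1,3),cv2.Rodrigues(M[:3,:3])[0],M[:3,3],K,c["D"])[0].reshape(-1,2)
E
python3 - <<'E'
from h import *
T=[(374.6,203.6),(315,187.8),(435.4,218.6),(353,212.4)]
Sd=[(333,160.75),(299.25,192.25),(359.25,137.75),(338,192.5)]
def pts(q): return [st(q,0,0,44),st(q,0,175,37),st(q,0,-175,37),on(q,q[3],82,10)]
f=lambda q:np.r_[(proj("top",pts(q))-T).ravel(),(proj("side",pts(q))-Sd).ravel()]
for t0 in(90,140,180):
    r=least_squares(f,[600,-50,-.2,t0],x_scale=[10,10,.1,10]);print(r.x,r.cost)
print(f(r.x).round(1))
q=r.x
for th in(36,108,180,252,324): print(th,(q[3]+th)%360,((proj("top",on(q,q[3]+th,60,7))-[300,140])*5).round(), ((proj("side",on(q,q[3]+th,60,7))-[245,120])*4).round())
E
```

```text
[ 6.07372556e+02 -9.91181659e+01 -2.74711697e-01  1.43532811e+02] 5.786224704717087
[ 6.07372556e+02 -9.91181658e+01 -2.74711698e-01  1.43532811e+02] 5.786224704717059
[ 6.07372556e+02 -9.91181661e+01 -2.74711698e-01  1.43532811e+02] 5.786224704717141
[-0.2  1.3  0.   0.8 -0.4  0.5 -0.   1.   0.4 -1.7 -1.3 -0.6 -1.4 -0.4
 -0.7  0. ]
36 179.53281052435335 [[346. 376.]] [[391. 253.]]
108 251.53281052435335 [[459. 344.]] [[382. 176.]]
180 323.53281052435335 [[458. 237.]] [[296. 123.]]
252 35.53281052435335 [[337. 206.]] [[245. 163.]]
324 107.53281052435335 [[271. 295.]] [[305. 248.]]
```

```bash
cat >> h.py <<'E'
Q=np.array([607.4,-99.1,-0.2747])
hx,hy=np.meshgrid(np.linspace(-9.5,9.5,11),np.linspace(-19,19,15))
m=(abs(hx)>9.4)|(abs(hy)>18.9); B=np.c_[hx[m],hy[m]]
def prism(X,Y,Z): # stand horizontal coords, Z world tip height -> u,y,w samples
    h=np.arange(0,66,1.5); P=np.array([[X+b[0],Y+b[1],Z+k-145] for b in B for k in h])
    return np.c_[C*P[:,0]+S*P[:,2], P[:,1], -S*P[:,0]+C*P[:,2]]
def clear(X,Y,Z,v): # v valve angle; distances (mm) to spokes 36..324 (signed + = finger on CCW side), rim, hub, bar, valve
    p=prism(X,Y,Z); o={}
    s=p[abs(p[:,2])<7]
    for k in(36,108,180,252,324):
        t=np.radians(v+k); a=s[:,0]*np.cos(t)+s[:,1]*np.sin(t); d=-s[:,0]*np.sin(t)+s[:,1]*np.cos(t)
        d=d[a>0]
        if len(d): o[k]=round((d.min() if d.mean()>0 else d.max())-6*np.sign(d.mean()),1)
    g=p[abs(p[:,2])<19]; r=np.hypot(g[:,0],g[:,1]); o['rim']=round(99-r.max(),1); o['hub']=round(r.min()-20,1)
    b=p[(p[:,2]>22)&(p[:,2]<45)]; o['bar']=round(b[:,0].min()-13,1)
    t=np.radians(v); g=p[abs(p[:,2])<18]; a=g[:,0]*np.cos(t)+g[:,1]*np.sin(t); d=-g[:,0]*np.sin(t)+g[:,1]*np.cos(t)
    da=np.maximum(70-a,0); dd=np.maximum(abs(d)-6.5,0); o['valve']=round(np.hypot(da,dd).min(),1)
    return o
def world(X,Y): c,s=np.cos(Q[2]),np.sin(Q[2]); return np.array([Q[0]+c*X-s*Y,Q[1]+s*X+c*Y])
E
python3 - <<'E'
from h import *
def sim(path,v,spoke,wt=-15):
    for X,Y in path:
        Z=145+(S*X+wt)/C
        while v>-40 and clear(X,Y,Z,v).get(spoke,99)<0: v-=0.5
        print((X,Y,round(Z)),'v',v,'spoke',v+spoke,clear(X,Y,Z,v))
    return v
v=143.5
v=sim([(30,60),(35,45),(38,30),(40,15),(40,0),(40,-15),(38,-30),(34,-42),(30,-50),(25,-55),(20,-58),(15,-58)],v,-108)
print()
sim([(22,62),(27,60),(30,58),(32,55),(34,52)],v,36)
E
```

```text
(30, 60, 148) v 143.5 spoke 35.5 {180: np.float64(45.2), 252: np.float64(-3.3), 324: np.float64(-26.3), 'rim': np.float64(-1.1), 'hub': np.float64(24.9), 'bar': np.float64(27.7), 'valve': np.float64(70.7)}
(35, 45, 151) v 143.5 spoke 35.5 {180: np.float64(31.0), 252: np.float64(-19.1), 324: np.float64(-27.6), 'rim': np.float64(6.0), 'hub': np.float64(15.7), 'bar': np.float64(33.8), 'valve': np.float64(76.9)}
(38, 30, 153) v 143.5 spoke 35.5 {180: np.float64(21.1), 252: np.float64(28.1), 324: np.float64(-26.6), 'rim': np.float64(12.6), 'hub': np.float64(10.2), 'bar': np.float64(37.5), 'valve': np.float64(80.5)}
(40, 15, 155) v 143.5 spoke 35.5 {180: np.float64(10.5), 252: np.float64(14.4), 324: np.float64(-29.3), 'rim': np.float64(17.9), 'hub': np.float64(10.6), 'bar': np.float64(39.9), 'valve': np.float64(83.9)}
(40, 0, 155) v 143.5 spoke 35.5 {108: np.float64(29.7), 180: np.float64(-1.6), 252: np.float64(2.2), 324: np.float64(-28.9), 'rim': np.float64(22.9), 'hub': np.float64(10.5), 'bar': np.float64(39.9), 'valve': np.float64(87.5)}
(40, -15, 155) v 143.5 spoke 35.5 {108: np.float6
[... 1729 characters left out ...]
.1), 'hub': np.float64(23.5), 'bar': np.float64(24.0), 'valve': np.float64(67.1)}
(30, 58, 148) v 143.5 spoke 179.5 {180: np.float64(42.6), 252: np.float64(-4.9), 324: np.float64(-25.7), 'rim': np.float64(0.5), 'hub': np.float64(23.1), 'bar': np.float64(27.7), 'valve': np.float64(70.7)}
(32, 55, 149) v 143.5 spoke 179.5 {180: np.float64(38.9), 252: np.float64(-8.8), 324: np.float64(-27.1), 'rim': np.float64(1.2), 'hub': np.float64(21.6), 'bar': np.float64(30.1), 'valve': np.float64(73.2)}
(34, 52, 150) v 143.5 spoke 179.5 {180: np.float64(35.9), 252: np.float64(-12.6), 324: np.float64(-28.5), 'rim': np.float64(1.8), 'hub': np.float64(20.4), 'bar': np.float64(32.6), 'valve': np.float64(75.6)}
```

```bash
cat >> h.py <<'E'
def gap(X,Y,Z,v,spoke):
    p=prism(X,Y,Z); s=p[abs(p[:,2])<7]; t=np.radians(v+spoke)
    a=s[:,0]*np.cos(t)+s[:,1]*np.sin(t); d=-s[:,0]*np.sin(t)+s[:,1]*np.cos(t)
    return d[a>5].min()-6
def Zof(X,wt=-14): return 145+(S*X+wt)/C
def sim(path,v,spoke,wt=-14):
    for X,Y in path:
        Z=Zof(X,wt)
        while gap(X,Y,Z,v,spoke)<0: v-=0.5
        o=clear(X,Y,Z,v); nx=(spoke+72)%360
        print((X,Y,round(Z)),'v',v,'spoke',v+spoke-360*(spoke>200),'gap',round(gap(X,Y,Z,v,spoke),1),{k:float(o[k]) for k in('rim','hub','bar','valve')},'next',o.get(nx))
    return v
E
python3 - <<'E'
from h import *
v=143.5
v=sim([(18,54),(18,50),(24,42),(30,30),(32,15),(34,0),(34,-15),(32,-30),(28,-42),(24,-48),(20,-53),(15,-53),(12,-53)],v,252)
print()
sim([(16,56),(18,54),(22,52),(26,50),(28,48),(30,46),(32,42),(32,38)],v,36)
E
```

```text
(18, 54, 141) v 143.5 spoke 35.5 gap 0.4 {'rim': 12.4, 'hub': 15.3, 'bar': 12.9, 'valve': 56.8} next -10.4
(18, 50, 141) v 140.0 spoke 32.0 gap 0.1 {'rim': 15.7, 'hub': 11.3, 'bar': 12.9, 'valve': 53.8} next -7.4
(24, 42, 145) v 128.0 spoke 20.0 gap 0.1 {'rim': 17.6, 'hub': 5.8, 'bar': 20.2, 'valve': 49.7} next -8.2
(30, 30, 149) v 113.0 spoke 5.0 gap 0.4 {'rim': 20.5, 'hub': 2.0, 'bar': 27.5, 'valve': 44.2} next -3.2
(32, 15, 150) v 83.0 spoke -25.0 gap 0.2 {'rim': 26.8, 'hub': 1.5, 'bar': 30.0, 'valve': 35.3} next 12.2
(34, 0, 152) v 60.5 spoke -47.5 gap 0.1 {'rim': 30.2, 'hub': 3.9, 'bar': 32.4, 'valve': 38.7} next 12.7
(34, -15, 152) v 46.5 spoke -61.5 gap 0.3 {'rim': 24.6, 'hub': 4.0, 'bar': 32.4, 'valve': 42.3} next 5.3
(32, -30, 150) v 36.5 spoke -71.5 gap 0.5 {'rim': 18.6, 'hub': 4.1, 'bar': 30.0, 'valve': 47.4} next -5.2
(28, -42, 148) v 29.0 spoke -79.0 gap 0.3 {'rim': 14.3, 'hub': 8.4, 'bar': 25.1, 'valve': 51.7} next -10.7
(24, -48, 145) v 24.0 spoke -84.0 gap 0.4 {'rim': 13.0, 'hub': 11.3, 'bar': 20.2, 'valve': 53.3} next -12.9
(20, -53, 142) v 20.0 spoke -88.0 gap 0.0 {
[... 425 characters left out ...]
'rim': 12.4, 'hub': 15.3, 'bar': 12.9, 'valve': 37.9} next -10.4
(22, 52, 143) v -5.0 spoke 31.0 gap 0.2 {'rim': 11.3, 'hub': 14.3, 'bar': 17.8, 'valve': 38.1} next -12.1
(26, 50, 146) v -9.5 spoke 26.5 gap 0.4 {'rim': 9.9, 'hub': 14.1, 'bar': 22.7, 'valve': 39.0} next -14.3
(28, 48, 148) v -12.0 spoke 24.0 gap 0.1 {'rim': 9.8, 'hub': 13.4, 'bar': 25.1, 'valve': 39.0} next -15.2
(30, 46, 149) v -15.0 spoke 21.0 gap 0.3 {'rim': 9.7, 'hub': 13.0, 'bar': 27.5, 'valve': 39.8} next -16.1
(32, 42, 150) v -19.5 spoke 16.5 gap 0.4 {'rim': 10.8, 'hub': 11.5, 'bar': 30.0, 'valve': 40.6} next -15.6
(32, 38, 150) v -23.0 spoke 13.0 gap 0.1 {'rim': 13.5, 'hub': 8.7, 'bar': 30.0, 'valve': 40.6} next -12.1
```

```bash
cat >> h.py <<'E'
def nextgap(X,Y,Z,v,spoke):
    p=prism(X,Y,Z); s=p[abs(p[:,2])<7]; t=np.radians(v+spoke+72)
    d=-s[:,0]*np.sin(t)+s[:,1]*np.cos(t); a=s[:,0]*np.cos(t)+s[:,1]*np.sin(t)
    return -(d[a>0].max()+6) if (a>0).any() else 99
E
python3 - <<'E'
from h import *
for phi in (35.5,30,20,10,0,-10,-20,-30,-40,-50,-60,-70,-80,-90,-100):
    v=phi+108; best=[]
    for X in range(12,60,3):
        # contact Y: smallest Y with gap>=0
        for Y in np.arange(-75,75,1.5):
            Z=Zof(X,-8); g=gap(X,Y,Z,v,252)
            if 0<=g<1.6:
                o=clear(X,Y,Z,v); n=nextgap(X,Y,Z,v,252)
                m=min(o['rim'],n,o['hub'],o['bar'],o['valve']); best.append((round(float(m),1),X,Y,round(Z),round(n,1),float(o['rim']),float(o['hub']),float(o['bar']),float(o['valve']),round(g,1)))
    best.sort(reverse=True); print(phi,best[:2])
E
```

```text
Traceback (most recent call last):
  File "h.py", line 35, in gap
    return d[a>5].min()-6
           ~~~~~~~~~~^^
ValueError: zero-size array to reduction operation minimum which has no identity
```

```bash
sed -i 's/return d\[a>5\].min()-6/return d[a>5].min()-6 if (a>5).any() else 99/' h.py; cat > s.py <<'E'
from h import *
for phi in (35.5,30,20,10,0,-10,-20,-30,-40,-50,-60,-70,-80,-90,-100):
    v=phi+108; best=[]
    for X in range(12,60,3):
        for Y in np.arange(-75,75,1.5):
            Z=Zof(X,-8); g=gap(X,Y,Z,v,252)
            if 0<=g<1.6:
                o=clear(X,Y,Z,v); n=nextgap(X,Y,Z,v,252)
                m=min(o['rim'],n,o['hub'],o['bar'],o['valve']); best.append((round(float(m),1),X,float(Y),round(Z),round(float(n),1),float(o['rim']),float(o['hub']),float(o['bar']),float(o['valve'])))
    best.sort(reverse=True); print(phi,best[:2])
E
python3 s.py
```

```text
35.5 [(12.4, 18, 54.0, 148, 12.7, 12.4, 16.0, 12.8, 61.0), (8.8, 15, 52.5, 146, 8.8, 15.6, 13.9, 9.1, 57.3)]
30 [(12.6, 21, 51.0, 150, 12.6, 12.9, 14.3, 16.5, 59.9), (9.5, 24, 52.5, 152, 16.5, 9.5, 17.1, 20.1, 63.6)]
20 [(11.4, 27, 43.5, 154, 14.4, 14.1, 11.4, 23.8, 57.6), (10.5, 30, 45.0, 156, 18.1, 10.5, 14.9, 27.4, 61.2)]
10 [(11.8, 33, 36.0, 158, 13.0, 14.0, 11.8, 31.1, 54.9), (11.2, 36, 36.0, 160, 16.6, 11.2, 15.0, 34.8, 58.5)]
0 [(12.8, 39, 25.5, 163, 12.8, 14.2, 14.8, 38.4, 55.2), (11.1, 42, 25.5, 165, 16.3, 11.1, 18.4, 42.1, 58.5)]
-10 [(11.3, 45, 18.0, 167, 13.3, 11.3, 21.6, 45.8, 55.8), (9.4, 42, 19.5, 165, 9.4, 14.0, 17.9, 42.1, 52.0)]
-20 [(11.3, 48, 9.0, 169, 12.4, 11.3, 25.2, 49.4, 55.3), (10.8, 48, 10.5, 169, 11.5, 10.8, 25.2, 49.4, 54.2)]
-30 [(10.1, 48, 0.0, 169, 10.1, 13.7, 25.2, 49.4, 53.9), (9.8, 51, -1.5, 171, 13.7, 9.8, 28.9, 53.1, 57.0)]
-40 [(10.8, 48, -10.5, 169, 10.8, 10.8, 25.2, 49.4, 55.5), (6.3, 51, -13.5, 171, 15.2, 6.3, 28.9, 53.1, 59.3)]
-50 [(10.0, 45, -19.5, 167, 10.0, 10.7, 21.6, 45.8, 56.4), (10.0, 45, -21.0, 167, 11.4, 10.0, 21.6, 45.8, 57.9)]
-60 [(8.9, 39, -27.0, 163, 8.9, 13.4, 15.1, 38.4, 55.7), (7.9, 42, -31.5, 165, 14.1, 7.9, 19.9, 42.1, 60.2)]
-70 [(11.8, 33, -36.0, 158, 11.9, 14.0, 11.8, 31.1, 55.0), (10.4, 33, -34.5, 158, 10.4, 14.9, 11.0, 31.1, 53.5)]
-80 [(9.6, 27, -49.5, 154, 17.4, 9.6, 16.2, 23.8, 58.2), (8.4, 27, -51.0, 154, 18.9, 8.4, 17.5, 23.8, 59.7)]
-90 []
-100 [(5.5, 12, -49.5, 144, 6.6, 20.1, 10.5, 5.5, 46.5), (5.5, 12, -51.0, 144, 7.9, 18.8, 12.0, 5.5, 47.6)]
```

Call:
arm_command(
  increments=[1,0,0,-40,1.9,1,-25,-17,-73,1.9,1,-65,-43,-73,1.9,1,-105,-70,-73,1.9,1,-145,-97,-73,1.9,1,-185,-123,-73,1.9,1,-225,-150,-73,1.9,1,-265,-177,-73,1.9,1,-305,-203,-73,1.9,1,-345,-230,-73,1.9,1,-385,-257,-73,1.9,1,-425,-283,-73,1.9,1,-465,-310,-73,1.9,1,-505,-337,-73,1.9,1,-545,-363,-73,1.9,1,-585,-390,-73,1.9,1,-615,-410,-73,1.9,1,-631,-421,-73,1.9,1,-631,-421,-73,1.9,1,-631,-421,-73,1.9],
)

```text
time: 2.6
tool_pos: [637.1, -48.7, 299.5]
tcp_rot: [3.141, -0.001, 2.868]
contact_force: [-0.3, 0.0, 0.4]
grip_width: 0.3
```

Call:
arm_command(
  increments=[1,-2,0.5,20,0,1,-2,0.5,45,0,1,-2,0.5,70,0,1,-2,0.5,90,0,1,-2,0.5,105,0,1,-2,0.5,110,0,1,-2,0.5,110,0],
)

```text
time: 3.48
tool_pos: [639.7, -49.3, 190.1]
tcp_rot: [3.141, 0.0, 2.868]
contact_force: [0.5, -0.4, -0.1]
grip_width: 0.3
```

```bash
python3 - <<'E'
from plant import imaging
import cv2,numpy as np
a=imaging.capture("top")[130:255,300:450];b=imaging.capture("side")[120:245,245:395]
cv2.imwrite("pics/p1.png",cv2.resize(np.vstack([np.hstack([a,b])]),None,fx=2.6,fy=2.6,interpolation=cv2.INTER_CUBIC))
E
```

```text
(no output)
```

View pics/p1.png

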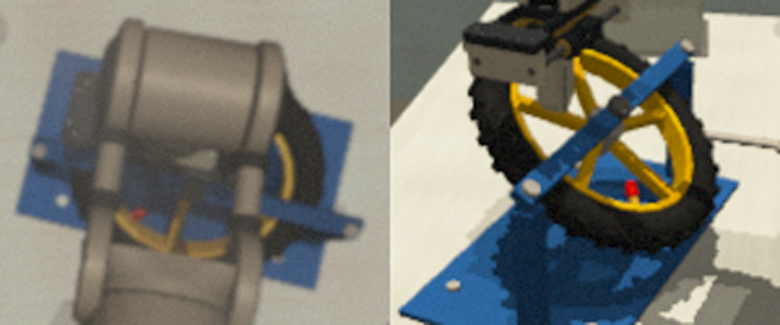

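Call:
arm_command(
  increments=[1,0,0,6,0,1,0,0,14,0,1,0,0,22,0,1,0,0,30,0,1,0,0,37,0,1,0,0,41,0,1,0,0,42,0,1,0,0,42,0],
)

```text
time: 4.58
tool_pos: [639.8, -49.5, 147.9]
tcp_rot: [3.141, 0.0, 2.868]
contact_force: [-0.8, -0.2, 0.3]
grip_width: 0.9
```

Call:
arm_command(
  increments=[1,0,-1.5,0,0,1,-1,-3,-1,0,1,-2,-4.5,-1.5,0,1,-3.5,-6,-2,0,1,-5,-7.5,-3,0,1,-6.5,-9.5,-4,0,1,-8,-11,-5,0,1,-9.5,-13,-6,0,1,-12,-16,-8,0,1,-14,-18.5,-9,0,1,-15.5,-20.5,-10,0,1,-17.5,-24,-12,0,1,-19.5,-27.5,-13.5,0,1,-21.5,-31,-15,0,1,-23.5,-34,-16.5,0,1,-25.5,-36.5,-18,0,1,-27.5,-38.5,-19,0],
)

```text
time: 6.7
tool_pos: [655.8, -94.1, 166.8]
tcp_rot: [3.141, -0.0, 2.868]
contact_force: [-0.5, 2.9, -0.8]
grip_width: 0.4
```

```bash
python3 - <<'E'
from plant import imaging
import cv2,numpy as np
a=imaging.capture("top")[130:255,300:450];b=imaging.capture("side")[120:245,245:395]
cv2.imwrite("pics/p2.png",cv2.resize(np.vstack([np.hstack([a,b])]),None,fx=2.6,fy=2.6,interpolation=cv2.INTER_CUBIC))
E
```

```text
(no output)
```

View pics/p2.png

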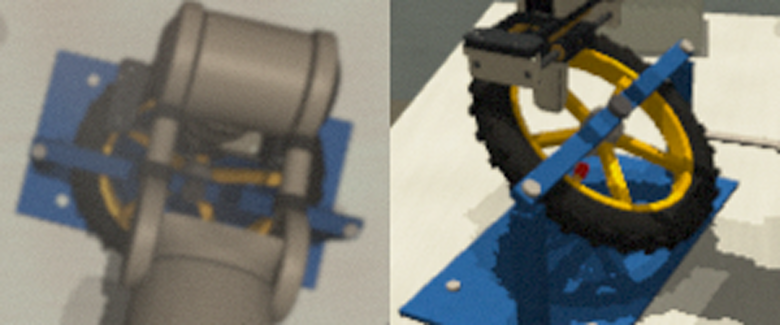

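Call:
arm_command(
  increments=[1,-2,-4.5,-1,0,1,-3,-9,-2,0,1,-3,-13.5,-2,0,1,-3,-18,-2,0,1,-3,-23,-2,0,1,-3,-28,-2,0,1,-1.5,-33,-1,0,1,0,-37.5,0,0,1,3,-42,2,0,1,6,-46,4,0,1,9,-50,6,0,1,11,-52.5,7.5,0,1,12,-54,9,0,1,12,-54,9,0],
)

```text
time: 8.55
tool_pos: [629.4, -143.2, 157.7]
tcp_rot: [-3.141, -0.0, 2.867]
contact_force: [0.7, -0.2, 1.6]
grip_width: 0.3
```

```bash
python3 - <<'E'
from h import *
b=imaging.capture("side"); cv2.imwrite("pics/s3.png",b); a=imaging.capture("top"); cv2.imwrite("pics/t3.png",a)
for v in(98,60,50,45,40,35,30,20): print(v,proj("side",on(Q,v,82,10)).round(1),proj("top",on(Q,v,82,10)).round(1))
for n,i in(("side",b),("top",a)):
    h=cv2.cvtColor(i,cv2.COLOR_BGR2HSV); m=((h[...,0]<8)|(h[...,0]>172))&(h[...,1]>140)&(h[...,2]>60)
    k,l,s,c=cv2.connectedComponentsWithStats(m.astype(np.uint8))
    print(n,[(c[j].round(1).tolist(),int(s[j,4])) for j in range(1,k) if 3<s[j,4]<300 and 290<c[j][0]<450 and 120<c[j][1]<260])
x=cv2.resize(np.hstack([a[130:255,300:450],b[120:245,245:395]]),None,fx=2.6,fy=2.6,interpolation=cv2.INTER_CUBIC); cv2.imwrite("pics/p3.png",x)
E
```

```text
98 [[315.5 183.7]] [[346.7 195.5]]
60 [[302.  167.8]] [[354.4 181. ]]
50 [[300.2 163.4]] [[358.2 178.1]]
45 [[299.6 161.2]] [[360.3 177. ]]
40 [[299.2 159.1]] [[362.5 175.9]]
35 [[299.1 157.1]] [[364.9 175.1]]
30 [[299.2 155.2]] [[367.3 174.4]]
20 [[300.  151.7]] [[372.3 173.7]]
side [([300.3, 161.2], 25)]
top []
```

View pics/p3.png

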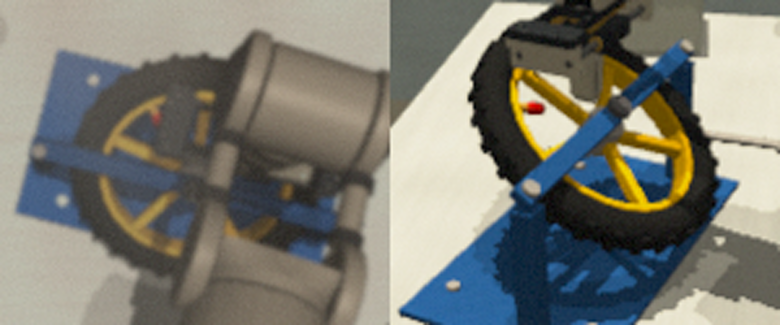

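Call:
arm_command(
  increments=[1,1.5,-3,1,0,1,3,-6.5,2,0,1,4.5,-9.5,3,0,1,6,-13,4,0,1,7.5,-14,5,0,1,9,-14.5,6,0,1,11,-15,7.5,0,1,13,-16,9,0,1,15,-16,10,0,1,17,-16,11,0,1,17,-16,11,0,1,15,-16,11,0,1,13,-16,10,0,1,13,-16,5,0,1,13,-16,-10,0,1,13,-16,-35,0,1,13,-16,-60,0,1,13,-16,-85,0,1,13,-16,-105,0],
)

```text
time: 11.02
tool_pos: [612.8, -154.7, 265.3]
tcp_rot: [-3.141, 0.002, 2.868]
contact_force: [0.6, 0.1, -0.7]
grip_width: 0.5
```

```bash
cat > cap.py <<'E'
from h import *
import sys
b=imaging.capture("side"); a=imaging.capture("top"); 
for n,i in(("side",b),("top",a)):
    h=cv2.cvtColor(i,cv2.COLOR_BGR2HSV); m=((h[...,0]<8)|(h[...,0]>172))&(h[...,1]>140)&(h[...,2]>60)
    k,l,s,c=cv2.connectedComponentsWithStats(m.astype(np.uint8))
    for j in range(1,k):
        if 3<s[j,4]<300 and 290<c[j][0]<450 and 120<c[j][1]<260:
            V=np.arange(-180,180,.5); e=[np.linalg.norm(proj(n,on(Q,t,82,10))[0]-c[j]) for t in V]; print(n,c[j].round(1),s[j,4],'v',V[np.argmin(e)],round(min(e),1))
x=cv2.resize(np.hstack([a[130:255,300:450],b[120:245,245:395]]),None,fx=2.6,fy=2.6,interpolation=cv2.INTER_CUBIC); cv2.imwrite(f"pics/{sys.argv[1]}.png",x)
E
python3 cap.py p4
```

```text
side [301.1 151.6] 23 v 18.5 1.0
```

```bash
python3 - <<'E'
from h import *
for phi in(54.5,50,45,40,36,32,28):
    v=phi-36
    for X in(9,12,15,18,21,24):
        Z=Zof(X,-8)
        for Y in np.arange(30,75,1):
            g=gap(X,Y,Z,v,36)
            if 0<=g<.8 or (phi==54.5 and 3.5<g<4.5):
                o=clear(X,Y,Z,v); print(phi,X,Y,round(Z,1),'g',round(g,1),'n',round(nextgap(X,Y,Z,v,36),1),float(o['rim']),float(o['hub']),float(o['bar']),float(o['valve']))
E
```

```text
54.5 9 68 141.5 g 0.5 n 21.2 5.0 29.0 1.8 36.1
54.5 9 74 141.5 g 4.0 n 24.8 -0.6 35.0 1.8 39.8
54.5 12 73 143.6 g 0.4 n 27.1 -1.0 34.0 5.5 36.5
50 9 61 141.5 g 0.4 n 14.2 11.5 22.0 1.8 36.8
50 12 65 143.6 g 0.1 n 19.4 6.3 26.0 5.5 36.1
50 12 66 143.6 g 0.8 n 20.0 5.4 27.0 5.5 36.7
50 15 70 145.7 g 0.5 n 25.2 0.2 31.2 9.1 36.9
50 18 74 147.8 g 0.3 n 30.4 -5.0 35.7 12.8 37.9
45 9 55 141.5 g 0.4 n 8.2 16.9 16.0 1.8 38.3
45 12 59 143.6 g 0.7 n 13.3 11.7 20.0 5.5 37.4
45 15 62 145.7 g 0.2 n 17.9 7.4 23.3 9.1 36.6
45 18 66 147.8 g 0.4 n 23.0 2.1 27.8 12.8 37.2
45 21 70 149.9 g 0.7 n 28.1 -3.2 32.5 16.5 38.5
45 24 73 152.0 g 0.2 n 32.7 -7.6 36.3 20.1 39.6
40 9 50 141.5 g 0.4 n 3.4 21.4 11.0 1.8 39.9
40 12 53 143.6 g 0.4 n 7.9 17.0 14.0 5.5 38.4
40 15 56 145.7 g 0.3 n 12.4 12.6 17.3 9.1 37.5
40 18 59 147.8 g 0.3 n 16.9 8.2 20.9 12.8 37.2
40 21 62 149.9 g 0.2 n 21.5 3.7 24.7 16.5 37.5
40 24 65 152.0 g 0.2 n 26.0 -0.8 28.7 20.1 38.3
36 9 46 141.5 g 0.0 n 0.1 24.9 7.0 1.8 40.8
36 12 49 143.6 g 0.3 n 4.5 20.5 10.0 5.5 39.4
36 15 52 145.7 g 0.6 n 8.9 16.1 13.4 9.1 38.6
36 18 54 147.8 g 0.0 n 13.0 12.4 16.0 12.8 37.5
36 21 57 149.9 g 0.3 n 17.4 7.9 19.9 16.5 37.7
36 24 60 152.0 g 0.6 n 21.8 3.4 24.0 20.1 38.5
32 9 43 141.5 g 0.1 n -2.5 27.5 4.0 1.8 42.1
32 12 46 143.6 g 0.7 n 1.8 23.1 7.0 5.5 40.8
32 15 48 145.7 g 0.4 n 5.8 19.5 9.4 9.1 39.4
32 18 50 147.8 g 0.2 n 9.8 15.8 12.2 12.8 38.3
32 21 53 149.9 g 0.8 n 14.1 11.2 16.1 16.5 38.6
32 24 55 152.0 g 0.6 n 18.2 7.5 19.4 20.1 38.5
28 9 41 141.5 g 0.8 n -4.5 29.3 2.0 1.8 43.6
28 18 46 147.8 g 0.0 n 7.1 19.1 8.3 12.8 39.0
28 21 48 149.9 g 0.1 n 11.1 15.3 11.5 16.5 38.5
28 24 50 152.0 g 0.1 n 15.1 11.5 14.8 20.1 38.4
```

Call:
arm_command(
  increments=[1,-1,0,20,0,1,-1,0,45,0,1,-1,0,70,0,1,-1,0,90,0,1,-1,0,104,0,1,-1,0,112,0,1,-1,0,116,0,1,1,0,117,0,1,2.5,0,118,0,1,4,0,119,0,1,5.5,0,120,0,1,7,0,121,0,1,8.5,0,122,0,1,9.5,0,122.5,0,1,10.3,0,123,0,1,10.3,0,123,0],
)

```text
time: 13.12
tool_pos: [602.6, -151.8, 139.6]
tcp_rot: [3.142, -0.0, 2.868]
contact_force: [0.9, -1.1, 1.6]
grip_width: 0.4
```

```bash
python3 cap.py p5
```

```text
side [301.2 148.1] 12 v 9.0 0.7
top [378.9 173.2] 12 v 7.5 0.7
```

Call:
arm_command(
  increments=[1,-2,0,0,0,1,-4,0,0,0,1,-4,0,-12,0,1,-4,0,-35,0,1,-4,0,-60,0,1,-4,0,-85,0,1,-4,0,-110,0,1,-4,0,-125,0,1,-4,15,-125,0,1,-4,40,-125,0,1,-4,65,-125,0,1,-4,90,-125,0,1,-4,108,-125,0,1,-4,114,-125,0,1,-4,114,-110,0,1,-4,114,-85,0,1,-4,114,-65,0,1,-4,114,-52,0,1,-4,114,-50,0,1,-4,114,-50,0],
)

```text
time: 15.72
tool_pos: [637.7, -43.5, 190.1]
tcp_rot: [3.141, 0.001, 2.867]
contact_force: [0.9, 0.3, 0.2]
grip_width: 0.4
```

```bash
python3 cap.py p6
```

```text
(no output)
```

View pics/p6.png

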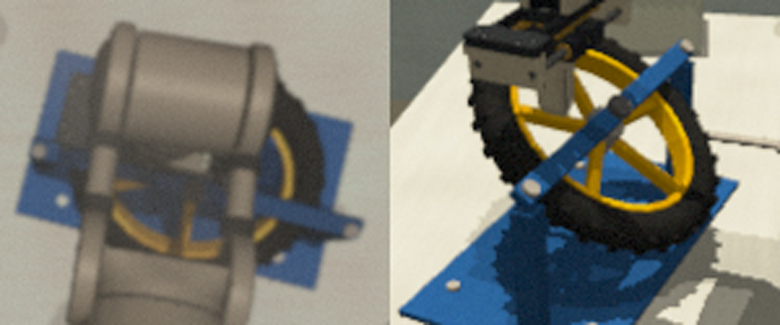

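Call:
arm_command(
  increments=[1,0,0,8,0,1,0,0,18,0,1,0,0,28,0,1,0,0,36,0,1,0,0,42,0,1,0,0,45,0,1,-1,-1.5,44,0,1,-1.5,-3,43.5,0,1,-2,-4.5,43,0,1,-3,-6,43,0,1,-3.5,-7.5,42.5,0,1,-4,-9,42,0,1,-4,-10,42,0,1,-4,-11,42,0,1,-4,-11,42,0],
)

```text
time: 17.7
tool_pos: [638.3, -55.0, 147.7]
tcp_rot: [-3.142, 0.0, 2.868]
contact_force: [0.2, 3.8, 2.0]
grip_width: 0.7
```

Call:
arm_command(
  increments=[1,0,2,0,0,1,0,4,0,0,1,0,4,-10,0,1,0,4,-35,0,1,0,4,-60,0,1,0,4,-85,0,1,0,4,-110,0,1,20,10,-125,0,1,60,10,-135,0,1,110,10,-140,0,1,160,10,-140,0,1,200,10,-140,0,1,200,10,-140,0],
)

```text
time: 19.32
tool_pos: [446.8, 9.4, 289.1]
tcp_rot: [3.142, 0.002, 2.868]
contact_force: [0.4, -0.7, 0.5]
grip_width: 0.5
```

```bash
python3 cap.py p7
```

```text
side [305.2 146.5] 24 v -3.0 0.8
top [383.1 174.1] 14 v -0.5 0.6
```

View pics/p7.png

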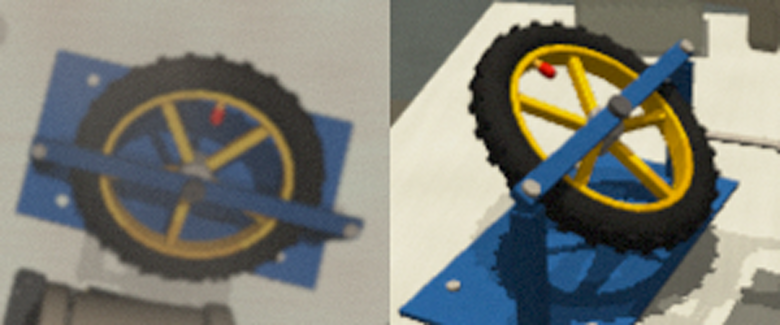

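```bash
python3 - <<'E'
from plant import imaging, ticket, sensors
import cv2,numpy as np
a=cv2.imread("pics/top0.png"); b=imaging.capture("top")
for n,(y0,y1,x0,x1) in dict(bottle=(120,160,270,305),jar=(178,210,258,292),wrench=(200,270,440,470)).items(): print(n,np.abs(a[y0:y1,x0:x1].astype(int)-b[y0:y1,x0:x1]).mean().round(2))
print(sensors.get_obs()["contact_force"]); print(ticket.close_job())
E
```

```text
bottle 6.02
jar 5.47
wrench 6.46
[ 0.38310848 -0.5075334  -0.63188646]
the job is handed in; nothing more can be done
None
```

The valve is at the top to within about 3°, measured after the hand was withdrawn, and the job is handed in. I turned the wheel about 145° clockwise with the shut fingertips on two spokes: one spoke in two pushes, then a second spoke to finish.

- **Valve angle:** the side camera put it 3° past top and the top camera 0.5° past top. They disagree by about 2.5°, but both are inside the 7° allowed. The spoke positions also match this.
- **Forces and speed:** the wrist force read at the end of each move never passed about 4.5 N, and pushing went at about 0.2–0.8 rad/s. Peaks within a move were not logged.
- **Hand:** it is about 190 mm clear of the wheel, touching nothing, at 19 s of the 72 s.
- **Wrench, bottle and jar:** the arm never moved low near them. Comparing before and after pictures of each gave mean differences of 5–6 grey levels, about the same for all three. I took that as camera noise; I did not check it against plain background or measure their positions.
- **Wheel at rest:** I did not measure this separately. I relied on the drag and on the wheel having stayed put after earlier pushes.

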